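Key and drive pulley onto the honing arbor

ROBOT

A 6-joint arm with a two-finger parallel gripper is mounted at the origin on the work surface. World frame = base frame: x ahead of the robot, y to its left, z up, the work surface at z = 0. Lengths are in m, angles in rad, forces in N, time in s.
With the tool pointing down it reaches from about 0.325 to 0.75 m from the base axis. Payload 7.6 kg.
Tool frame: the origin (TCP) lies between the finger pads; the fingertips stand 8 mm ahead of it and the grasp point (between the pads) lies 11 mm behind it; z points along the fingers, y is the line along which they close (so a half turn about z gives the same grasp; the last joint's range is limited). The gripper opens to 85 mm and grips with 20 to 120 N. Pads are 22 mm wide; open, the fingers measure 114 mm over their backs; the gripper's body (76 mm by 85 mm) begins 54 mm behind the grasp point. The pads swing forward as they close: fully open they stand 13 mm farther back than shut.
Start: joints at [-1.315, 0.052, 1.401, -0, 1.689, -0.07], TCP at [0.168, -0.497, 0.239] pointing down, gripper open.
Joint ranges: [-2.9, 2.9], [-0.91, 2.17], [0.12, 2.37], [-1.06, 4.2], [0.26, 2.73], [-2.93, 2.93]. Speed limits (rad/s): [2.57, 2.57, 3.01, 3.14, 3.14, 3.14].

INTERFACE

Orientations are given as a unit quaternion [x, y, z, w].
In Python, from station import manip, kinematics, monitor, cams gives the robot as it stands. Calls block until the motion is done:
- manip.move_ptp(position, orientation): joint-space move of the TCP to a pose.
- manip.line_to(position, rotation=None, speed=0.15, guard=None): straight line of the TCP; rotation=None keeps the orientation; speed is the mean speed in m/s. With guard (N) it stops when the force on the tool has changed by that much, and returns True; else False.
- manip.move_joints(angles): joint-space move.
- manip.gripper_to(opening, f_grip=None): opening from 0.0 (shut) to 1.0 (fully open); f_grip is the grip in N (None keeps the last); returns when the fingers have stopped.
- manip.sleep(seconds).
- kinematics.inverse_kinematics(position, orientation): joint angles nearest the present ones, or None.
- monitor.observe(): the state.
- cams.get_image(name): name is "scene" or "top" or "wrist"; returns a dict with "img" (384x512x3 uint8, red, green, blue), "K" (3x3 intrinsics, pixels), "k1" (the pictures are not rectified: a ray, as slopes to the right and down, at radius r is drawn at 1 + k1 r^2 times it, then the intrinsics apply), "R" (3x3) and "t" (3): a world point X has camera coordinates R X + t. Camera axes: x right, y down, z forward; pixel columns grow to the right and rows downward; lengths in m; the calibration is good to about 2 mm. A picture is of the moment at which its call begins. There is no depth.
A pose or a line that the arm cannot do raises manip.IKError and nothing moves.
- manip.hand_in(): hands the job in; it is judged then, once.
The state is a dict: "clock": time; "joint_positions": joint angles; "qvel": joint speeds; "joint_efforts": joint torques, N m; "ee_pos": TCP position; "tcp_rot": TCP orientation; "wrist_force": force on the tool from outside, world axes, zero at the start; "torque": the same for the moment, N m; "opening": opening from 0.0 (shut) to 1.0 (fully open); "finger_force": force on a finger pad.
Only numpy, scipy, OpenCV 4.12 (cv2) and the standard library are available. Lean on these libraries where they do the work, as an engineer would, in place of code of your own. Each camera call takes 0.05 s, during which the arm holds its last target. There are 200 camera calls.

TASK

Fit the drive pulley to the carver's honing arbor: lay the loose key down in the slot of the shaft and let go of it, then slide the pulley onto the shaft, long hub outward and its keyway over the key, and push it firmly (with 10 to 20 N) home against the collar. Feel your way and force nothing; leave the gouge, the mallet and the wax tin where they are.

Things in the scene. Friction and masses are not known exactly. Their poses are not given: they have to be found in the camera images.
- arbor: The honing arbor, fixed on the bench: bare steel shaft in two grey pillow blocks on a wooden bed, a 150 mm felt wheel at its far end. Origin on the bench below the collar's outer face; x runs outward along the level shaft to its free end, z up; axis 108 mm high. Bed and bearing feet reach 90 mm to each side; below the free end only a 4 mm plate. The shaft turns with a slight drag (0.1 N m).
- collar (a point): Centre of the outer face of the dark collar (48 mm across) that the pulley must sit against, on the shaft's axis; axes as arbor. The first bearing begins 15 mm behind this face and rises 46 mm above the axis.
- shaft_end (a point): Centre of the shaft's free end, 58 mm outward of the collar's face; axes as arbor. Between the two the shaft is 32 mm in diameter, free all round, its end edge bevelled by 1.5 mm.
- seat (a point): Point on the shaft's axis level with the slot's middle, 29 mm outward of the collar; axes as arbor, fixed (does not turn). The key slot, closed at both ends, is 42 mm long, 11.5 wide, 5 deep: its floor is 11 mm from the axis. It faces up but leans up to 0.6 rad either way about the axis, new each time and not measured: see it or feel for it.
- key: The loose key: a plain steel bar 40 mm long (x), 10 wide (y), 8 high (z), 25 g, lying flat on the bench. Origin at the centre of its underside. In the slot its underside is 11 mm from the shaft's axis, it stands 3 mm proud of the shaft, and its z axis points away from the axis, which tells the slot's lean.
- pulley: Aluminium drive pulley, about 0.45 kg, upright on its rim in the rest. Origin on its axis at the rim's flat back; x along the axis towards the hub, z (up at the start) through the keyway. Grooved rim 86 mm across, x = 0 to 26 mm. Bore 33.2 mm; keyway 11.6 mm wide, roof 20.3 mm from the axis; bevelled 2 mm at the back. Fitted: origin at collar, x along the shaft, z along the key's z.
- hub (a point): Middle of the pulley's hub, on its axis, 40 mm from the rim's back; axes as pulley. The hub is a smooth cylinder 56 mm across, 28 mm long (x = 26 to 54 mm of the pulley), open to a grip from above across its two sides.
- rest: Low wooden rest fixed to the bench, 85 x 130 mm: a V-notched block between two battens holds the pulley's rim; the pulley lifts straight up. Origin on the bench below the pulley's origin, axes as the pulley's at the start. The pulley's axis is 72 mm above the bench, the battens' tops 39 mm, the board below the hub 18 mm.
- gouge: A carving gouge with a turned wooden handle, 240 mm long, lying on the bench; to be left alone.
- mallet: A carver's round wooden mallet, 94 mm across, 196 mm high, standing on its head; to be left alone.
- wax_tin: A flat round tin of honing wax, 70 mm across, 28 mm high; to be left alone.

How it is judged:
On the way, in this order (a step that is already met when the one before it is completed fails the run):
1. the key lies in the slot of the shaft, flat on its floor, and the fingers have let go of it (distance between key and seat below 0.0128 m and z of key in the frame of seat above 0.004 m and angle between the x axis of key and the x axis of seat, either way round below 0.12 rad and contact force between key and the fingers below 0.2 N), for 0.3 s.
2. the pulley, with its keyway over the key, is pushed firmly home against the collar (x of pulley in the frame of seat between -0.0305 and -0.0275 m and y of pulley in the frame of seat between -0.002 and 0.002 m and z of pulley in the frame of seat between -0.002 and 0.002 m and angle between the x axis of pulley and the x axis of seat, either way round below 0.06 rad and angle between the z axis of pulley and the z axis of key, either way round below 0.2 rad and y of key in the frame of pulley between -0.003 and 0.003 m and z of key in the frame of pulley above 0.008 m and contact force between pulley and arbor above 8 N), for 0.2 s.
At the end, for the whole second after the job is handed in: the key lies in the shaft's slot (underside within 12.8 mm of the axis, above it, in line within 0.12 rad); the pulley, its keyway over the key, is home against the collar within 1.5 mm, centred within 2 mm and in line within 0.06 rad; both rest (distance between key and seat below 0.0128 m and z of key in the frame of seat above 0.004 m and angle between the x axis of key and the x axis of seat, either way round below 0.12 rad and x of pulley in the frame of seat between -0.0305 and -0.0275 m and y of pulley in the frame of seat between -0.002 and 0.002 m and z of pulley in the frame of seat between -0.002 and 0.002 m and angle between the x axis of pulley and the x axis of seat, either way round below 0.06 rad and angle between the z axis of pulley and the z axis of key, either way round below 0.2 rad and y of key in the frame of pulley between -0.003 and 0.003 m and z of key in the frame of pulley above 0.008 m and linear speed of each of pulley, key below 0.01 m/s and angular speed of pulley below 0.1 rad/s); the robot touches nothing.
It fails at once if the pulley is forced against the shaft or the collar (contact force between pulley and arbor above 35 N).
It fails at once if the hub is rammed against the key (contact force between pulley and key above 35 N).
It fails at once if the key is forced into the shaft (contact force between key and arbor above 35 N).
It fails at once if the gouge, the mallet or the wax tin is shoved or knocked over (distance of any of gouge, mallet, wax_tin from where it was at the start of the episode above 0.03 m).
It also fails if it takes over 72 s, if anything falls off the work surface, if the arm or the gripper's body presses on something with over 40 N, if the wrist force passes 120 N, or if a joint passes its speed limit or range.

## Working session

There is one attempt and no reset: what is moved stays moved. The work goes in short steps, each a Python script; the robot and the scene stay as the last script left them, time stands still between calls to the robot, and variables do not carry over. Pictures are saved under pics/ and viewed, at most 10 in all, crops included, and the job is handed in when it is done.

```bash
ls; mkdir -p pics; python3 - <<'E'
from station import manip, kinematics, monitor, cams
import cv2, json, numpy as np
for n in ("scene","top","wrist"):
    d=cams.get_image(n); cv2.imwrite(f"pics/{n}0.png",d["img"][:,:,::-1])
    np.savez(f"pics/{n}0.npz",**{k:np.array(v) for k,v in d.items()})
    print(n,np.round(d["K"],1).tolist(),d["k1"],np.round(d["R"],3).tolist(),np.round(d["t"],3).tolist())
a=cv2.imread("pics/scene0.png");b=cv2.imread("pics/top0.png")
print(monitor.observe())
E
```

```text
pics
scene [[484.1, 0.0, 247.9], [0.0, 484.1, 200.2], [0.0, 0.0, 1.0]] -0.16411721507895718 [[-0.525, 0.851, -0.001], [0.694, 0.427, -0.579], [-0.493, -0.305, -0.815]] [0.291, -0.32, 1.704]
top [[466.2, 0.0, 254.7], [0.0, 466.2, 192.8], [0.0, 0.0, 1.0]] 0.017063003152478457 [[0.028, -1.0, -0.002], [-0.977, -0.027, -0.213], [0.213, 0.008, -0.977]] [-0.009, 0.56, 1.08]
wrist [[342.5, 0.0, 257.8], [0.0, 342.5, 191.1], [0.0, 0.0, 1.0]] -0.06299689627857456 [[0.319, -0.948, -0.002], [-0.897, -0.303, 0.321], [-0.305, -0.101, -0.947]] [-0.524, -0.041, 0.381]
{'clock': 0.15, 'joint_positions': array([-1.31529602e+00,  5.26979201e-02,  1.40143749e+00, -1.43631404e-05,
        1.68861078e+00, -7.03036299e-02]), 'qvel': array([ 0.00016105, -0.00138799, -0.00297717, -0.00011884, -0.00061082,
        0.00015487]), 'joint_efforts': array([ 7.57228827e-04, -3.81951499e+01, -3.60423303e+01, -3.56622252e-05,
        4.59612493e-03,  2.82340278e-05]), 'ee_pos': array([ 0.16800171, -0.49717879,  0.23869011]), 'tcp_rot': array([ 9.86760763e-01,  1.62181580e-01, -6.04331110e-05, -5.73636740e-04]), 'wrist_force': array([-0.13765546, -1.05019271,  0.00689414]), 'torque': array([-0.02253228, -0.01308972, -0.03437917]), 'finger_force': 0.0, 'opening': 1.001929006053555}
```

View pics/scene0.png

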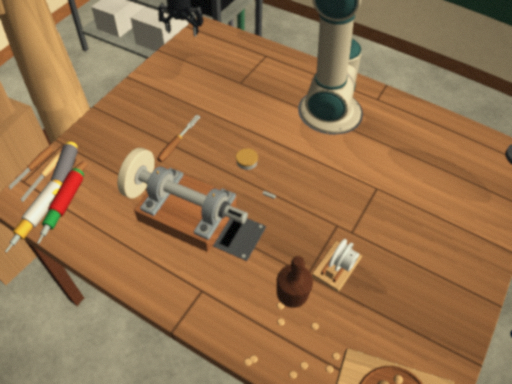

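View pics/top0.png

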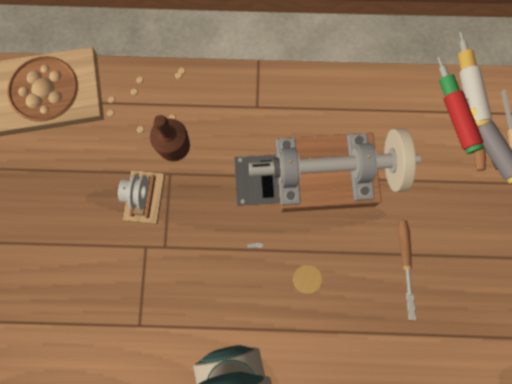

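The scene and top views show the shaft's free end at top-image (250,168), pointing left (+y). The key is at (255,245) and the pulley at (138,192) with its hub to the left. I'll look closer next.

```bash
cat > h.py <<'E'
from station import manip, kinematics, monitor, cams
import cv2, numpy as np
from scipy.spatial.transform import Rotation as Rot
def ray(d,u,v):
    K=d["K"]; p=np.array([(u-K[0,2])/K[0,0],(v-K[1,2])/K[1,1]]); q=p.copy()
    for _ in range(20): q=p/(1+float(d["k1"])*(q@q))
    R=np.array(d["R"]);t=np.array(d["t"])
    return -R.T@t, R.T@np.array([q[0],q[1],1])
def at_z(d,u,v,z):
    c,r=ray(d,u,v); return c+r*(z-c[2])/r[2]
def proj(d,X):
    c=np.array(d["R"])@np.array(X)+np.array(d["t"]); p=c[:2]/c[2]
    p=p*(1+float(d["k1"])*(p@p)); K=d["K"]
    return np.array([K[0,0]*p[0]+K[0,2],K[1,1]*p[1]+K[1,2]])
def snap(name,fn):
    d=cams.get_image(name); cv2.imwrite(f"pics/{fn}.png",d["img"][:,:,::-1])
    np.savez(f"pics/{fn}.npz",**{k:np.array(v) for k,v in d.items()}); return d
def load(fn): return dict(np.load(f"pics/{fn}.npz"))
def crop(fn,u0,v0,w,h,s,out):
    a=cv2.imread(f"pics/{fn}.png")[v0:v0+h,u0:u0+w]
    cv2.imwrite(f"pics/{out}.png",cv2.resize(a,None,fx=s,fy=s,interpolation=cv2.INTER_CUBIC))
def down(yaw):  # tool z down; tool y (closing line) at angle yaw from world x
    y=np.array([np.cos(yaw),np.sin(yaw),0]); z=np.array([0,0,-1.]); x=np.cross(y,z)
    return Rot.from_matrix(np.c_[x,y,z]).as_quat()
E
python3 - <<'E'
from h import *
crop("top0",110,130,200,130,4,"c1")
E
```

```text
(no output)
```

View pics/c1.png

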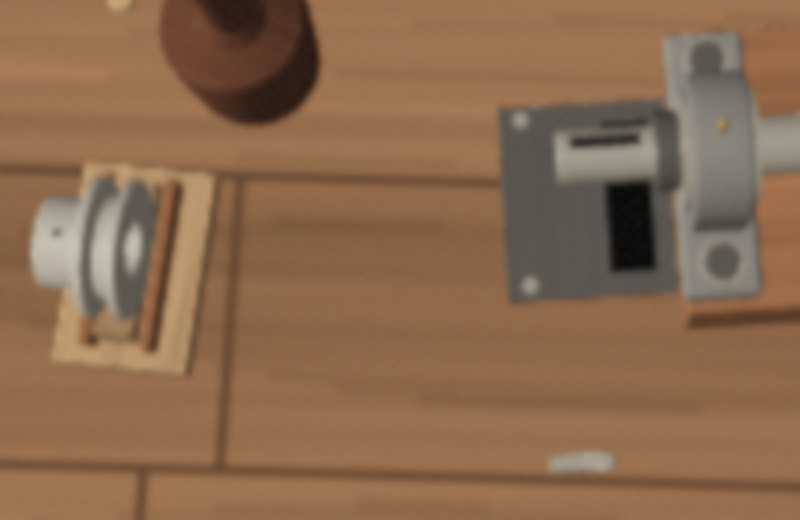

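```bash
python3 - <<'E'
from h import *
d=load("top0")
P=lambda cu,cv_,z: at_z(d,110+cu/4,130+cv_/4,z)
pr=lambda n,x: print(n,np.round(x,4))
pr("cam",ray(d,0,0)[0])
pr("shaft end",P(556,157.5,.108)); pr("shaft nr collar",P(655,153,.108)); pr("shaft past",P(780,145,.108))
pr("full far shaft",at_z(d,345,165,.108))
pr("plate",[P(500,108,.004),P(513,302,.004)])
pr("slot",[P(570,143,.12),P(640,137,.12)])
pr("key",[P(550,464,.008),P(612,460,.008),P(581,462,.008)])
pr("rest",[P(82,163,.018),P(216,172,.018),P(187,374,.018),P(53,360,.018)])
pr("hub L",P(33,240,.072)); pr("rim top",P(135,180,.115))
E
```

```text
cam [ 0.3172 -0.0027  1.1744]
shaft end [0.6056 0.0213 0.108 ]
shaft nr collar [ 0.6099 -0.0372  0.108 ]
shaft past [ 0.6169 -0.1111  0.108 ]
full far shaft [ 0.6225 -0.2058  0.108 ]
plate [[0.6661 0.0612 0.004 ]
 [0.5375 0.0481 0.004 ]]
slot [[ 0.6114  0.0131  0.12  ]
 [ 0.6161 -0.0279  0.12  ]]
key [[ 0.4345  0.0212  0.008 ]
 [ 0.4381 -0.0175  0.008 ]
 [ 0.4363  0.0019  0.008 ]]
rest [[0.6179 0.3268 0.018 ]
 [0.6143 0.2406 0.018 ]
 [0.4835 0.2497 0.018 ]
 [0.4901 0.3341 0.018 ]]
hub L [0.5549 0.3369 0.072 ]
rim top [0.5832 0.2673 0.115 ]
```

```bash
python3 - <<'E'
from h import *
d=load("wrist0"); o=monitor.observe()
T=Rot.from_quat(o["tcp_rot"]).as_matrix()
c=-d["R"].T@d["t"]
print("cam in tool",T.T@(c-o["ee_pos"])); print("cam axes in tool (cols)\n",np.round(T.T@d["R"].T,3))
# IK checks: leaning tool at seat / outward of the shaft end
yaw=0.074
for ph in (0,.2,.35,.5,.6):
    t=np.array([-.074,.997,0]); 
    R=Rot.from_rotvec(t*ph)*Rot.from_quat(down(yaw))
    for p in ([.6077,-.0076,.15],[.60,.12,.16]):
        q=kinematics.inverse_kinematics(np.array(p),R.as_quat()); print(ph,p,R.as_matrix()[:,2].round(2),None if q is None else np.round(q,2))
E
```

```text
cam in tool [ 0.08331607 -0.00026903 -0.13410741]
cam axes in tool (cols)
 [[-0.001 -0.947 -0.321]
 [ 1.    -0.    -0.001]
 [ 0.    -0.321  0.947]]
0 [0.6077, -0.0076, 0.15] [ 0.  0. -1.] [-0.07  0.33  1.27 -0.    1.55 -0.15]
0 [0.6, 0.12, 0.16] [ 0.  0. -1.] [ 0.14  0.33  1.24 -0.    1.57  0.06]
0.2 [0.6077, -0.0076, 0.15] [-0.2  -0.01 -0.98] [-0.06  0.48  1.08 -0.03  1.78 -0.14]
0.2 [0.6, 0.12, 0.16] [-0.2  -0.01 -0.98] [0.13 0.49 1.05 0.01 1.8  0.06]
0.35 [0.6077, -0.0076, 0.15] [-0.34 -0.03 -0.94] [-0.05  0.6   0.94 -0.05  1.95 -0.14]
0.35 [0.6, 0.12, 0.16] [-0.34 -0.03 -0.94] [0.13 0.61 0.91 0.02 1.97 0.06]
0.5 [0.6077, -0.0076, 0.15] [-0.48 -0.04 -0.88] [-0.05  0.73  0.79 -0.07  2.12 -0.14]
0.5 [0.6, 0.12, 0.16] [-0.48 -0.04 -0.88] [0.13 0.74 0.76 0.03 2.15 0.06]
0.6 [0.6077, -0.0076, 0.15] [-0.56 -0.04 -0.83] [-0.04  0.82  0.68 -0.08  2.23 -0.15]
0.6 [0.6, 0.12, 0.16] [-0.56 -0.04 -0.83] [0.12 0.83 0.65 0.04 2.26 0.07]
```

```bash
python3 - <<'E'
from h import *
q=down(.08)
manip.move_ptp(np.array([.436,.002,.1]),q); snap("wrist","wk")
manip.move_ptp(np.array([.6077,-.0076,.215]),q); snap("wrist","ws")
a=cv2.imread("pics/wk.png");b=cv2.imread("pics/ws.png")
for n,X in (("wk",[.436,.002,.008]),("ws",[.6077,-.0076,.122])): print(n,proj(load(n),X))
c=[]
for n,X in (("wk",[.436,.002,.008]),("ws",[.6077,-.0076,.122])):
    u,v=proj(load(n),X).astype(int); print(u-65,v-100); im=cv2.imread(f"pics/{n}.png")[max(v-75,0):v+75,max(u-65,0):u+65]
    c.append(cv2.resize(im,(520,600),interpolation=cv2.INTER_CUBIC)[:, 60:460]); print(im.shape, u-65,v-75)
cv2.imwrite("pics/c2.png",np.hstack(c)); print(monitor.observe()["clock"])
E
```

```text
wk [256.75791332 198.77407133]
ws [258.41888151 199.62658952]
191 98
(150, 130, 3) 191 123
193 99
(150, 130, 3) 193 124
3.1833
```

View pics/c2.png

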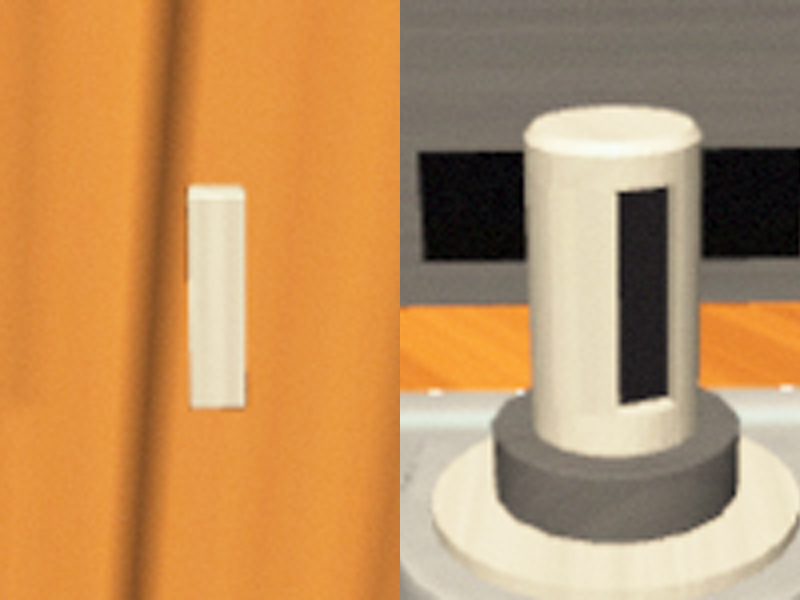

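```bash
cat > fit.py <<'E'
from h import *
from scipy.optimize import least_squares
d=load("ws"); U=lambda cx,cy: [193+(cx-340)/4,124+cy/4]
def frame(p):
    t=np.array([-np.sin(p[2]),np.cos(p[2]),0]); s=np.array([np.cos(p[2]),np.sin(p[2]),0]); z=np.array([0,0,1.])
    return np.array([p[0],p[1],.108]),t,s,z
def mod(p):  # p: seat x,y, yaw, lean (toward +x world)
    o,t,s,z=frame(p); n=np.sin(p[3])*s+np.cos(p[3])*z; l=np.cos(p[3])*s-np.sin(p[3])*z
    r=14.93e-3
    X=[o+.021*t+r*n-.00575*l, o-.021*t+.011*n-.00575*l*0.7, o+.021*t+.011*n+.00575*l, o-.021*t+.011*n+.00575*l]
    pts=[proj(d,x) for x in X]
    c,_=ray(d,0,0)
    # silhouettes at axial 15 mm and -20 mm
    sil=[]
    for a in (.02,-.015):
        w=c-(o+a*t); ax=w-(w@t)*t; D=np.linalg.norm(ax); b=np.arccos(.016/D); e=ax/D; g=np.cross(t,e)
        for sg in (1,-1): sil.append(proj(d,o+a*t+.016*(np.cos(b)*e+sg*np.sin(b)*g)))
    return pts,sil
def line_u(a,b,v): a,b=np.array(U(*a)),np.array(U(*b)); return a[0]+(b[0]-a[0])*(v-a[1])/(b[1]-a[1])
def res(p):
    (tl,bl,tr,br),sil=mod(p)
    r=[tl[0]-U(617,193)[0],tl[1]-U(617,193)[1],bl[1]-U(630,404)[1],tr[0]-U(668,187)[0],br[0]-U(668,398)[0],br[1]-U(668,398)[1]]
    us=sorted(sil[:2],key=lambda x:x[0])+sorted(sil[2:],key=lambda x:x[0])
    L=((526,160),(534,420)); Rr=((701,160),(695,390))
    for x,l in zip(us,(L,Rr,L,Rr)): r.append(x[0]-line_u(*l,x[1]))
    return r
s=least_squares(res,[.6077,-.0076,.074,.38]); print(s.x.round(4),np.round(s.fun,2))
k=load("wk"); K=lambda cx,cy: at_z(k,191+(cx+60)/4,123+cy/4,.008)
a,b=K(217,198),K(217.5,407); print("key",((a+b)/2).round(4),np.linalg.norm(a-b).round(4),np.linalg.norm(K(189,198)-K(245,198)).round(4),"yaw",np.arctan2(-(a-b)[0],(a-b)[1]).round(3))
E
python3 fit.py
```

```text
[ 0.61   -0.0075  0.0895  0.4038] [ 0.06 -0.55  0.69  0.07 -0.25 -0.08 -0.47  0.29 -0.55  0.84]
key [0.4385 0.0018 0.008 ] 0.0392 0.0096 yaw 0.083
```

```bash
python3 - <<'E'
from h import *
q=down(.083); p=np.array([.4365,.0018,.06])
manip.move_ptp(p,q); manip.gripper_to(.3,f_grip=30)
manip.line_to([p[0],p[1],.015],speed=.1)
hit=manip.line_to([p[0],p[1],-.002],speed=.02,guard=4)
o=monitor.observe(); z=o["ee_pos"][2]; print(hit,o["ee_pos"],o["wrist_force"],o["opening"],o["clock"])
E
```

```text
True [0.43680962 0.00180154 0.00787891] [-2.39208786 -1.26776044  5.53256778] 0.30017112705248944 5.8
```

```bash
python3 - <<'E'
from h import *
q=down(.083); p=np.array([.4365,.0018,.0135])
manip.line_to(p,speed=.05); manip.gripper_to(0.0,f_grip=30)
o=monitor.observe(); print(o["opening"],o["finger_force"],o["wrist_force"],o["ee_pos"])
manip.line_to([p[0],p[1],.15],speed=.15)
d=snap("wrist","wh"); o=monitor.observe(); print(o["opening"],o["finger_force"],o["ee_pos"],o["clock"])
u,v=proj(d,o["ee_pos"]-[0,0,.003]).astype(int); print(u,v)
crop("wh",u-65,v-75,130,150,4,"c3")
E
```

```text
0.09776137398821426 29.28132176399231 [-0.88076807 -0.42399849  2.20632192] [0.43645048 0.0018014  0.01344537]
0.09450577683762984 29.240053296089172 [0.4359082  0.00184622 0.14878579] 7.4667
256 266
```

View pics/c3.png

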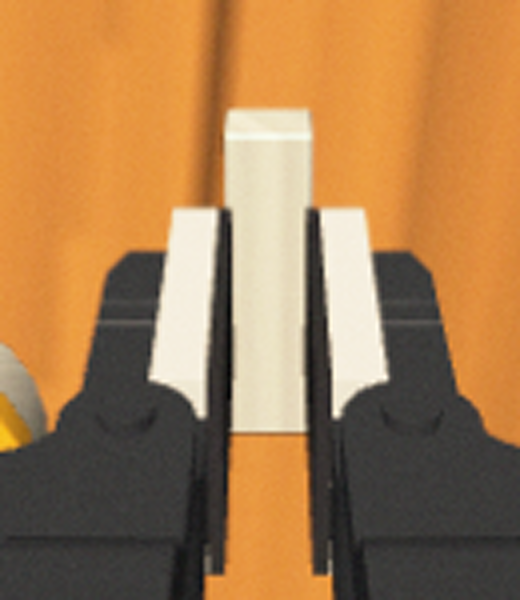

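```bash
python3 - <<'E'
from h import *
d=load("wh"); e=np.array([0.4359082,0.00184622,0.14878579]); z=e[2]-.0055
K=lambda cx,cy: at_z(d,191+cx/4,191+cy/4,z)
a,b=K(268.5,136),K(268.5,432); c=(a+b)/2
t=np.array([-np.sin(.083),np.cos(.083),0]); s=np.array([np.cos(.083),np.sin(.083),0])
print(np.linalg.norm(a-b), "axial",(c-e)@t,"lateral",(c-e)@s)
E
```

```text
0.03939196043135642 axial 3.6174102497543117e-05 lateral 0.0006547177085897881
```

```bash
cat >> h.py <<'E'
def geo(yaw=.086,ph=.404,O=(.609,-.0075,.108)):
    t=np.array([-np.sin(yaw),np.cos(yaw),0]); s=np.array([np.cos(yaw),np.sin(yaw),0]); z=np.array([0,0,1.])
    n=np.sin(ph)*s+np.cos(ph)*z; l=np.cos(ph)*s-np.sin(ph)*z
    return np.array(O),t,n,l,(Rot.from_rotvec(t*ph)*Rot.from_quat(down(yaw))).as_quat()
def rel(o,O,t,n,l): e=np.array(o["ee_pos"])-O; return np.round(1000*np.array([e@t,e@l,e@n]),2)
E
python3 - <<'E'
from h import *
O,t,n,l,q=geo()
manip.move_ptp(O+(.0135+.05)*n,q); manip.line_to(O+(.0135+.024)*n,speed=.1); manip.sleep(.1)
o=monitor.observe(); print(rel(o,O,t,n,l),o["wrist_force"],o["clock"]); d=snap("wrist","wi")
u,v=proj(d,O+.016*n).astype(int); print(u,v); crop("wi",u-70,v-75,140,150,4,"c4")
E
```

```text
[-0.06 -0.31 39.09] [-0.01054796 -0.56142733 -0.36938526] 8.9917
257 245
```

View pics/c4.png

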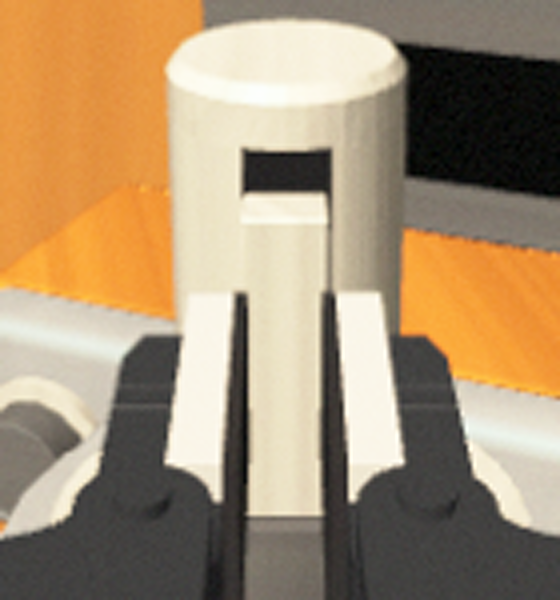

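```bash
python3 - <<'E'
from h import *
O,t,n,l,q=geo(); d=load("wi"); e=O-.00006*t-.00031*l
f=lambda X:(proj(d,X)-[187,170])*4
print("slot edge",f(O+.021*t+.01493*n),"vs 286.5,150; +1mm axial",f(O+.022*t+.01493*n))
print("key low",f(e+.020*t+.0256*n),"vs 284,195; key top",f(e+.020*t+.0336*n),"vs 284.5,222; +1mm",f(e+.021*t+.0336*n), "inner",f(e-.02*t+.0336*n),"vs 516")
o=monitor.observe(); print(rel(o,O,t,n,l))
E
```

```text
slot edge [280.39685608 147.91813623] vs 286.5,150; +1mm axial [280.38636203 140.40116802]
key low [277.79714875 189.58201321] vs 284,195; key top [277.69684141 217.77499453] vs 284.5,222; +1mm [277.67917706 209.56109351] inner [278.36064824 518.02902355] vs 516
[-0.05 -0.17 38.97]
```

```bash
python3 - <<'E'
from h import *
O,t,n,l,q=geo()
hit=manip.line_to(O+.022*n+.0002*l,speed=.02,guard=4); o=monitor.observe()
print(hit,rel(o,O,t,n,l),o["wrist_force"],o["opening"],o["clock"])
manip.sleep(.2); o=monitor.observe(); print(rel(o,O,t,n,l),np.array([o["wrist_force"]@x for x in (t,l,n)]).round(1),o["torque"])
E
```

```text
True [ 0.04  0.15 24.54] [1.14002863 0.53581893 4.12228548] 0.09874293450378167 9.6667
[ 0.06  0.18 24.53] [-0.2 -1.7  5.5] [ 0.01169966 -0.04256738 -0.03719906]
```

```bash
python3 - <<'E'
from h import *
O,t,n,l,q=geo()
manip.gripper_to(.3); o=monitor.observe(); print(rel(o,O,t,n,l),o["wrist_force"])
manip.line_to(O+.075*n,speed=.15); manip.sleep(.1)
d=snap("wrist","wj"); print(monitor.observe()["clock"])
u,v=proj(d,O+.016*n).astype(int); print(u,v); crop("wj",u-65,v-75,130,150,4,"c5")
E
```

```text
[ 0.08  0.29 22.89] [ 0.00184817 -0.04270446  0.20059079]
10.8167
257 219
```

View pics/c5.png

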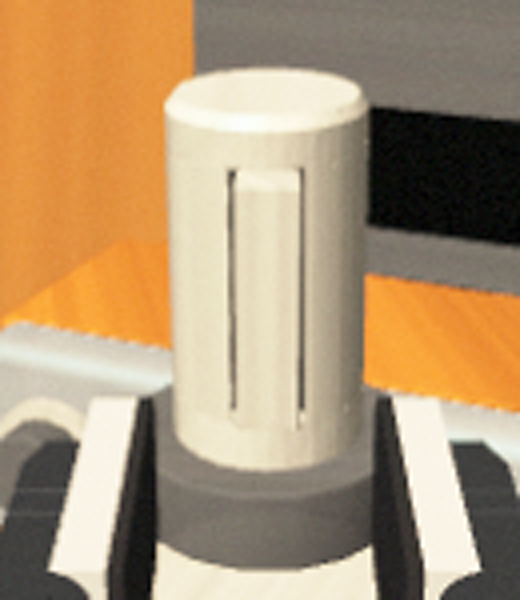

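Key seated flat in the slot (slot edges visible on both sides at crop x≈233 and 303). Now the pulley.

```bash
python3 - <<'E'
from h import *
d=load("top0"); print("mallet top",at_z(d,170,147,.0).round(3), "head mid",at_z(d,168.7,140,.09).round(3)); s=load("scene0"); print("mallet scene",at_z(s,294,295,0.01).round(3))
q=down(-.063)
manip.move_ptp(np.array([.53,.10,.26]),q); manip.gripper_to(1.0); manip.move_ptp(np.array([.5545,.323,.20]),q); manip.sleep(.15)
o=monitor.observe(); print(o["ee_pos"],o["clock"]); d=snap("wrist","wp")
u,v=proj(d,[.5545,.323,.1]).astype(int); print(u,v); crop("wp",u-100,v-75,200,150,4,"c6")
E
```

```text
mallet top [0.69  0.234 0.   ] head mid [0.679 0.22  0.09 ]
mallet scene [0.693 0.23  0.01 ]
[0.55526147 0.32150813 0.20123277] 13.2833
255 193
```

View pics/c6.png

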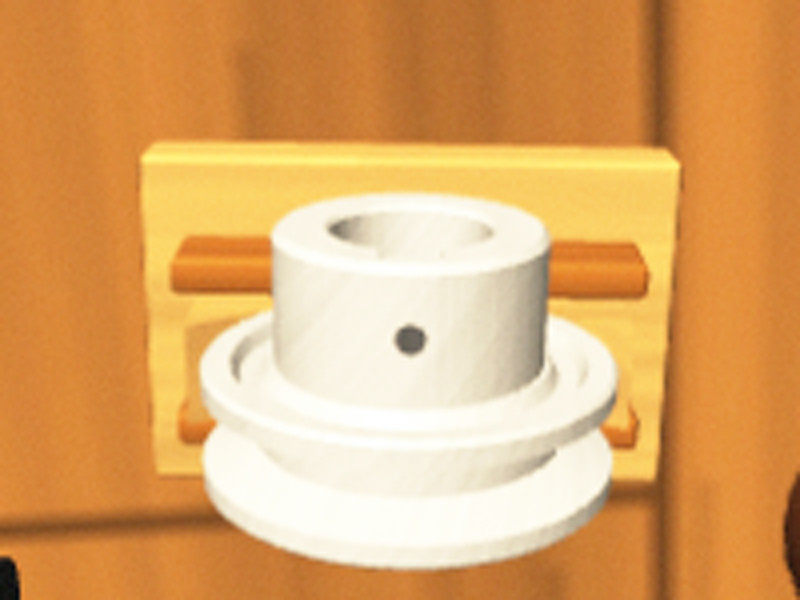

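```bash
python3 - <<'E'
from h import *
d=load("wp"); P=lambda cx,cy,z: at_z(d,155+cx/4,118+cy/4,z)
a,b,h=P(410.5,272,.1),P(410.5,405,.1),P(410,340,.1); print(a.round(4),b.round(4),np.linalg.norm(a-b).round(4),h.round(4))
l,r=P(145,148,.018),P(680,152,.018); print(l.round(4),r.round(4),np.linalg.norm(r-l).round(4),"yaw",np.arctan2((r-l)[1],(r-l)[0]).round(4), "mid",((l+r)/2).round(4))
E
```

```text
[0.5562 0.3288 0.1   ] [0.5545 0.3028 0.1   ] 0.0261 [0.5552 0.3157 0.1   ]
[0.4938 0.3374 0.018 ] [0.6203 0.3281 0.018 ] 0.1268 yaw -0.0738 mid [0.5571 0.3328 0.018 ]
```

```bash
python3 - <<'E'
from h import *
yaw=-.066; q=down(yaw); t=np.array([-np.sin(yaw),np.cos(yaw),0])
p=np.array([.5546,.3158,.059])+.001*t
manip.line_to(np.r_[p[:2],.13],rotation=q,speed=.15)
hit=manip.line_to(p,speed=.1,guard=8); manip.sleep(.1); o=monitor.observe(); print(hit,o["ee_pos"],o["wrist_force"])
if not hit:
    manip.gripper_to(0.,f_grip=60); o=monitor.observe(); print(o["ee_pos"],o["wrist_force"],o["torque"],o["opening"],o["finger_force"])
    hit=manip.line_to(np.r_[p[:2],.20],speed=.12,guard=25); manip.sleep(.2); o=monitor.observe(); print(hit,o["ee_pos"],o["wrist_force"],o["torque"],o["opening"],o["finger_force"],o["clock"])
    snap("wrist","wg"); d=snap("scene","sg")
E
```

```text
False [0.55524022 0.31705863 0.0602044 ] [ 0.23267678 -0.7747635   0.7161486 ]
[0.55478886 0.31710683 0.05982893] [-1.80508031  1.18109696  5.88402871] [-0.01504285  0.39960333 -0.05262715] 0.6339622787493518 62.54819333553314
False [0.5544928  0.31669622 0.19931394] [-0.19169596  0.06729695 -3.84829873] [ 0.08731336 -0.0150698  -0.04037376] 0.6348767699003527 63.612104058265686 16.8333
```

View pics/wg.png

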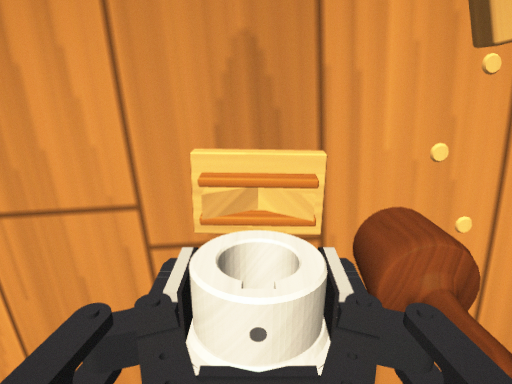

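```bash
cat >> h.py <<'E'
O,t,n,l,q=geo(ph=.402); O=O+.0002*l; C=O-.029*t; Z=np.array([0,0,1.])
S=np.cross(t,Z)  # horizontal, +x world
def tcp(X,dl=0,dn=0): return C+(X+.0413)*t-.0122*n+dl*l+dn*n
def pul(o): e=np.array(o["ee_pos"])-tcp(0); return np.round(1000*np.array([e@t,e@l,e@n]),2)
def fr(o): return np.array([np.dot(o["wrist_force"],x) for x in (t,l,n)]).round(2), np.array([np.dot(o["torque"],x) for x in (t,l,n)]).round(3)
E
python3 - <<'E'
from h import *
print(S)
pre=tcp(.085)
manip.line_to([.52,.25,.24],speed=.2)
manip.move_ptp(pre+.09*Z-.05*S+.03*t,q); manip.line_to(pre,speed=.12); manip.sleep(.3)
o=monitor.observe(); e=pul(o); print(e,fr(o),o["clock"])
c=-e/1000; manip.line_to(tcp(.070,c[1],c[2]),speed=.05); manip.sleep(.3); o=monitor.observe(); print(pul(o),fr(o),o["opening"],o["clock"])
d=snap("wrist","wb"); u,v=proj(d,tcp(.12)+.0122*n).astype(int); print(u,v)
E
```

```text
[ 0.99630428  0.08589403 -0.        ]
[85.12 -0.13  0.5 ] (array([-0.51,  0.78, -3.42]), array([-0.379,  0.074, -0.037])) 19.4917
[70.2   0.14 -0.5 ] (array([-0.49,  1.9 , -2.67]), array([-0.378,  0.105, -0.021])) 0.6309420326293833 20.2417
255 170
```

```bash
python3 - <<'E'
from h import *
manip.line_to(tcp(.066),speed=.03); manip.sleep(.4); o=monitor.observe(); print(pul(o),fr(o))
hit=manip.line_to(tcp(.030),speed=.015,guard=4); o=monitor.observe(); print(hit,pul(o),fr(o),o["opening"],o["clock"])
E
```

```text
[ 6.604e+01 -1.000e-02 -3.000e-02] (array([-0.49,  0.58, -2.44]), array([-0.388,  0.041,  0.039]))
False [3.005e+01 3.000e-02 5.000e-02] (array([ 1.4 ,  2.08, -0.68]), array([-0.566,  0.132,  0.065])) 0.6300478057187271 23.525
```

```bash
python3 - <<'E'
from h import *
hit=manip.line_to(tcp(.004,.0002,.0001),speed=.02,guard=6); o=monitor.observe(); print(hit,pul(o),fr(o),o["clock"])
if not hit:
    hit=manip.line_to(tcp(-.006,.0002,.0001),speed=.008,guard=8); o=monitor.observe(); print(hit,pul(o),fr(o),o["opening"],o["clock"])
E
```

```text
False [4.01 0.11 0.24] (array([ 1.67, -0.36,  0.61]), array([-0.087,  0.268,  0.061])) 24.975
True [0.59 0.11 0.23] (array([ 0.11, -0.59,  3.65]), array([-0.125, -0.064,  0.115])) 0.6310272560739985 25.6583
```

```bash
python3 - <<'E'
from h import *
x=.0006
for i in range(14):
    x-=.0004
    manip.line_to(tcp(x,.0002,.0001),speed=.008,guard=8); o=monitor.observe(); f=fr(o)[0]; print(round(x*1e3,2),pul(o),f,o["clock"])
    if f[0]>11: break
manip.sleep(.3); o=monitor.observe(); print(pul(o),fr(o),o["opening"],o["clock"])
E
```

```text
0.2 [0.51 0.09 0.21] [ 4.46 -3.2   4.44] 25.975
-0.2 [0.48 0.1  0.21] [ 6.21 -2.67  3.68] 26.225
-0.6 [0.47 0.07 0.22] [ 8.16 -2.64  4.89] 26.475
-1.0 [0.43 0.04 0.18] [ 9.11 -3.65  4.63] 26.725
-1.4 [0.42 0.04 0.19] [ 9.89 -3.01  4.19] 26.975
-1.8 [0.34 0.   0.18] [12.51 -2.3   4.09] 27.225
[0.38 0.02 0.19] (array([11.97, -3.46,  4.15]), array([0.29 , 1.844, 0.036])) 0.6320011362186598 27.525
```

```bash
python3 - <<'E'
from h import *
x=-.0018
for i in range(6):
    x-=.0004
    manip.line_to(tcp(x,.0002,.0001),speed=.008,guard=8); o=monitor.observe(); f=fr(o)[0]; print(round(x*1e3,2),pul(o),f)
    if f[0]>14.5: break
manip.sleep(.5); o=monitor.observe(); print(pul(o),fr(o),o["clock"])
manip.line_to(tcp(.0002,.0002,.0001),speed=.01); manip.sleep(.2); o=monitor.observe(); print(pul(o),fr(o))
manip.gripper_to(1.0); manip.sleep(.2); o=monitor.observe(); print(pul(o),fr(o),o["opening"])
hit=manip.line_to(tcp(.002,0,.10),speed=.1,guard=8); manip.sleep(.1); o=monitor.observe(); print(hit,pul(o),fr(o),o["clock"])
d=snap("wrist","wf"); u,v=proj(d,tcp(.01)+.0122*n).astype(int); print(u,v); crop("wf",max(0,u-85),max(0,v-75),170,150,4,"c7")
E
```

```text
-2.2 [ 0.35 -0.02  0.16] [12.67 -3.67  3.98]
-2.6 [ 0.33 -0.04  0.2 ] [14.64 -1.99  4.15]
[ 0.33 -0.04  0.13] (array([15.06, -4.22,  4.09]), array([0.43 , 2.13 , 0.155])) 28.525
[0.5  0.09 0.18] (array([ 5.76, -3.47,  4.47]), array([0.267, 0.859, 0.175]))
[0.11 0.22 0.06] (array([-0.24, -0.23,  0.22]), array([-0.223, -0.02 , -0.039])) 0.9972210935656882
False [ 2.000e+00 -3.000e-02  9.926e+01] (array([ 0.83, -0.35,  0.34]), array([-0.228, -0.012, -0.02 ])) 31.0333
257 191
```

View pics/c7.png

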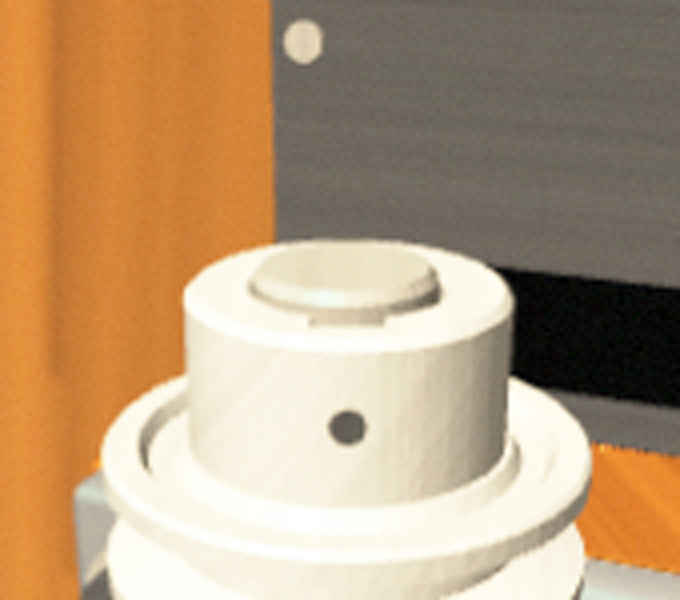

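The picture shows the shaft end standing a few millimetres proud of the hub face (crop 345,280). The keyway and set-screw hole (345,427) are in line with the slot, so the pulley is home.

```bash
python3 -c "
from h import *
print(manip.hand_in())"
```

```text
the job is handed in; nothing more can be done
None
```

The key lies in the shaft's slot and the pulley is on over it, pushed against the collar with about 15 N and released. I handed the job in at about 31 s; the hand-in gave no verdict.

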